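Hook the nozzle basket out of the soak well and slide it into the drying bay

ROBOT

A 7-joint arm with a two-finger parallel gripper is mounted at the origin on a cart in front of the work surface, level with it; the furniture and walls round the work are solid. World frame = base frame: x ahead of the robot, y to its left, z up, the work surface at z = 0. Lengths are in m, angles in rad, forces in N, time in s.
With the tool pointing down it reaches from about 0.425 to 0.825 m from the base axis. Payload 3.6 kg.
Tool frame: the origin (TCP) lies at the very end of the fingers, on their centre line; the grasp point (between the pads) lies grip_depth behind it (grip_depth is the distance from the TCP to the grasp point, in m); z points along the fingers, y is the line along which they close (so a half turn about z gives the same grasp; the last joint's range is limited). The gripper opens to 93 mm and grips with 3 to 60 N. Pads are 15 mm wide; open, the fingers measure 128 mm over their backs; the gripper's body (75 mm by 188 mm) begins 65 mm behind the grasp point.
Start: joints at [1.143, 0.615, -0.013, 1.423, 0.008, 1.103, -0.04], TCP at [0.254, -0.598, 0.219] pointing down, gripper open.
Joint ranges: [-3.12, 3.12], [-0.3, 2.06], [-1.34, 1.32], [0.26, 2.42], [-1.36, 4.5], [0.01, 1.98], [-2.84, 2.84]. Speed limits (rad/s): [2.79, 2.79, 3.14, 3.14, 3.14, 3.14, 3.14].

INTERFACE

Orientations are given as [roll, pitch, yaw] about the fixed x, y, z axes, in that order (R = Rz(yaw) Ry(pitch) Rx(roll)).
In Python, from rig import * gives the robot as it stands.
- The arm moves only by the shell command python3 -m pendant 'ROWS' [OPENING]. ROWS is JSON, a list that holds one entry, the list of rows, each a list of 6 numbers: the shift along the world's x, y, z in cm, then the turn, a rotation vector about the world's x, y, z in degrees. In form: [[[dx, dy, dz, rx, ry, rz], ...]]. A call has 1 to 8 rows; each row is the pose to reach, as a shift and turn from the pose commanded when the call began; what a row does not reach only later rows make up. A row lasts 1/12 s, in which the tool goes at most 41.7 mm and 7.16 degrees, less where a joint would pass 70% of its speed; a pose out of reach is approached as far as the arm can. A call with a gripper value outside its range is refused whole. OPENING is the finger opening in cm, from 0 to 9.3, set as the call begins (- or left out, the last holds). The fingers move at their own pace and stop on an object; the grip force is fixed at half the most. Time passes only in rows, so rows that repeat a pose let the fingers close. It gives the time, the measured TCP pose, the force, the opening and the grip force at its end, in the units of the state.
- observe(): the state, without advancing time (a new reading comes with each control period).
- grab_frame(name): name is "scene" or "side" or "wrist"; returns the picture (420x560x3 uint8, blue, green, red); there is no depth.
- camera_params(name): a dict with "vfov" (degrees; the focal length in pixels is half the picture's height over the tangent of half this angle, whatever the lens; pixels are square), "cx", "cy" (the principal point, pixels), "eye" and "rotation" of the camera in the world. Camera axes: x right, y up, looking along -z (the intrinsics and any distortion apply to the point x, -y, -z); pixel columns grow to the right and rows downward; lengths in m; the calibration is good to about 2 mm. The wrist camera is an equidistant fisheye: a pixel r from the principal point sees the ray r / f radians off the axis. A picture is of the moment at which its call begins: read the wrist's pose just before it. camera_params takes no time and is no camera call; for the wrist camera it gives the pose at the moment of the call.
- job_done(): hands the job in; it is judged then, once.
The state is a dict: "clock": time; "joint_positions": joint angles; "joint_velocities": joint speeds; "joint_torque": joint torques, N m; "eef_pos": TCP position; "tcp_rot": TCP orientation; "ft_force": force on the tool from outside, world axes, zero at the start; "wrist_torque": the same for the moment, N m; "width": finger opening in m; "finger_force": force on a finger pad.
Only numpy, scipy, OpenCV 4.12 (cv2) and the standard library are available. Lean on these libraries where they do the work, as an engineer would, in place of code of your own. Each camera call takes 0.05 s, during which the arm holds its last target. There are 200 camera calls.

TASK

Take the blue-handled hook rod from its stand, reach down into the drained soak well with it, hook the wire basket of bottle nozzles under its bail and lift it out. Set it down gently and unhook it on the open end of the drying bay, then push it with the rod along the rear guide rail, in under the clear cover, until it is fully home against the end stop and lies along the rail. Hang the rod back in the fork of its stand; never touch the basket with the gripper, keep it upright, and leave the other things on the table where they are.

Things in the scene. Friction and masses are not known exactly. Their poses are not given: they have to be found in the camera images.
- hook_rod: Hook rod, 190 mm tall, 0.14 kg, hanging upright in its stand. Origin at the bottom of its J hook, on the shank's axis; z up the rod, y from shank toward hook tip. Below the handle a collar (24 mm in x, 34 mm in y, z 112 to 118 mm) by which it hangs; below that a flat strip 18 mm wide in x, 4 mm thick (y -2 to +2 mm), bent at the foot to the J
- rod_handle (a point): Middle of the rod's flat blue handle, 158 mm above the rod's origin. The handle is 14 mm thick along y (pinch it so) and 26 mm wide along x and reaches from z = 118 to 190 mm
- rod_throat (a point): Where the centre of a 6 mm bar lies in the rod's hook: y = 11, z = 9 mm from the rod's origin. The throat is open upward; its floor is at z = 5 mm and the hook's tip ends at y = 27 mm, z = 21 mm, so the tip must pass under a bar before it can be lifted
- rod_stand: Fixed rod stand: dark base 105 x 90 x 12 mm, a post at the rear (+x) and a fork. Origin on the table, straight below the hung rod's axis; z up. The hung rod's axes lie along the stand's, its origin 22 mm above the stand's
- stand_fork (a point): Between the fork's two 6 mm round bars, level with their tops, 134 mm above the table, on the hung rod's axis. The bars run along the stand's x, inner faces 8 mm either side; their open ends (x = -16 to -26 mm) turn out and up 6 mm. The shank stands between them, the collar rests on them: lift the rod 8 mm or more, then draw it out along -x; bring it back the same way
- soak_well: Fixed tall narrow steel well, empty of water: square, 114 mm outside, 104 mm inside in x and y. Origin on the table at its centre, z up. Near its floor a ledge on the -x and the +x wall (14 mm wide, top at z = 30 mm) carries the basket by its ears. A drain cock with blue lever juts 40 mm from its -x face
- well_mouth (a point): Centre of the well's mouth, level with its rolled rim, 160 mm above the table
- parts_basket: Wire basket of bottle nozzles, 0.18 kg, hanging by its ears deep in the well, axes along the well's (to 0.02 rad). Origin under the centre of its flat bottom, z up; 68 mm (x) by 72 mm (y), 25 mm high; with the ears on its -x and +x sides (40 mm long in y, z 22 to 25 mm) 92 mm wide in x. Nozzles are fixed in it below the rim
- basket_bar (a point): Centre of the top bar of the basket's rigid bail (handle), 64 mm above the basket's origin: a round 6 mm bar along x, free between the bail's legs from x = -20 to +20 mm; the space under it is open down to the basket's rim, 39 mm lower. In the well it lies 88 mm below the rim
- drying_bay: Fixed drying bay. Origin on the table at its centre, z up. Drain plate x -68 to +50, y -145 to +145 mm, top at z = 12 mm. Guide rail along the rear, inner face x = +46 mm, 48 mm high (102 mm at the covered end). End stop at the -y end, inner face y = -130 mm. The rest, toward +y, is the open landing end
- bay_landing (a point): On the plate's top in the middle of the open landing end, x = 0, y = +75 mm of the bay; open above and toward +y and -x
- bay_home (a point): Where the basket's origin is when it is fully home, one ear on the rail and its end against the stop: x = 0, y = -94, z = 12 mm of the bay, basket y along bay y
- bay_cover (a point): Centre of the top of the clear flat cover, 104 mm above the table, 4 mm thick: it covers x -62 to +50, y -138 to -70 mm of the bay, on the rail, the stop and an 8 mm post at x = -56, y = -78 mm. The basket with its bail passes under it, the upright rod does not, but from y = -58 mm it pushes the basket home
- kitchen_timer: Bystander: white dial timer, 57 x 71 x 68 mm, origin under its centre
- call_bell: Bystander: counter bell, 74 mm wide, 59 mm high, origin under its centre
- tape_roll: Bystander: roll of tape, 100 mm wide, 25 mm high, origin under its centre
- sauce_bowl_1: Bystander: black sauce bowl, 76 mm wide, 30 mm high, origin under its centre
- sauce_bowl_4: Bystander: beige sauce bowl, 76 mm wide, 30 mm high, origin under its centre
- sauce_bowl_5: Bystander: blue sauce bowl, 76 mm wide, 30 mm high, origin under its centre
- salt_shaker: Bystander: salt shaker, 44 mm wide, 90 mm high, origin under its centre

How it is judged:
By the outcome, as a careful person would: the job done as asked, in the order asked, and still so for the second after the job is handed in, with the robot touching nothing.
It also fails if it takes over 72 s, if anything falls off the work surface, if the arm or the gripper's body presses on something with over 40 N, if the wrist force passes 120 N, or if a joint passes its speed limit or range.

## Working session

There is one attempt and no reset: what is moved stays moved. The work goes in short steps, Python scripts to look and compute and a shell command to move; the robot and the scene stay as the last step left them, time stands still between calls to the robot, and variables do not carry over. Pictures are saved under pics/ and viewed, at most 10 in all, crops included, and the job is handed in when it is done.

```bash
mkdir -p pics; ls
python3 - <<'E'
from rig import *
import cv2,numpy as np
o=observe();print({k:np.round(v,3).tolist() for k,v in o.items()})
for n in ("scene","side"):
    p=camera_params(n);print(n,p)
    cv2.imwrite(f"pics/{n}0.png",cv2.resize(grab_frame(n),(800,600),interpolation=cv2.INTER_CUBIC))
print(camera_params("wrist"))
E
```

```text
pics
{'clock': 0.0, 'joint_positions': [1.144, 0.616, -0.013, 1.425, 0.008, 1.103, -0.04], 'joint_velocities': [-0.0, -0.0, -0.001, -0.001, -0.001, -0.0, 0.001], 'joint_torque': [0.0, -45.893, 0.209, -16.575, -0.061, 0.02, 0.0], 'eef_pos': [0.253, -0.598, 0.217], 'tcp_rot': [-3.139, 0.0, 0.401], 'ft_force': [-0.602, 0.382, 0.659], 'wrist_torque': [-0.037, -0.002, -0.027], 'finger_force': 0.0, 'width': 0.093}
scene {'vfov': 44.54845509297336, 'cx': 277.8178456491941, 'cy': 199.5038066591456, 'eye': array([-0.4869546 ,  0.50474882,  1.44068247]), 'rotation': array([ 0.71512159, -0.00607384, -2.00185056])}
side {'vfov': 55.58892322124926, 'cx': 280.0399169185262, 'cy': 211.15746164356705, 'eye': array([0.06489639, 0.78184033, 0.77731581]), 'rotation': array([ 0.93183429, -0.00808456, -2.58433065])}
{'vfov': 65.70646984690485, 'cx': 281.04957193384143, 'cy': 207.41362155700787, 'eye': array([ 0.33134306, -0.5644999 ,  0.38475459]), 'rotation': array([-0.30798151,  0.00276445, -1.16953166])}
```

View pics/scene0.png

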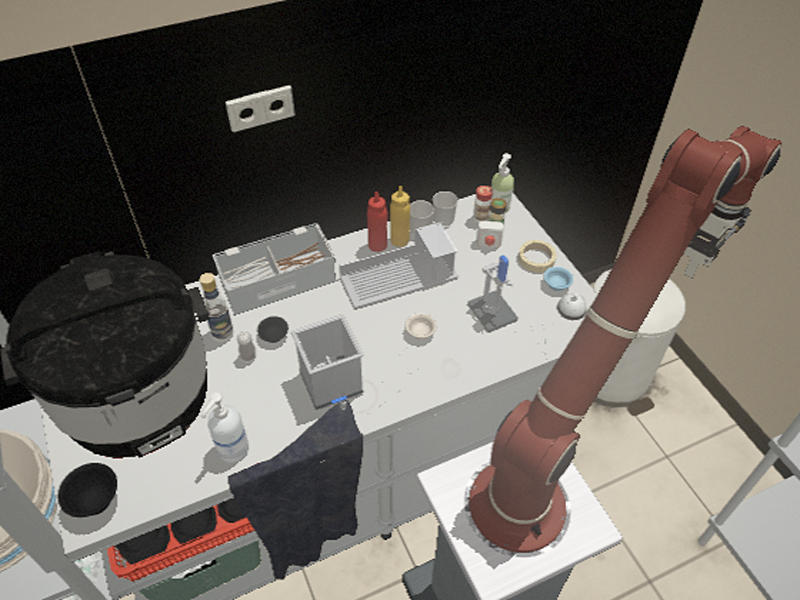

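View pics/side0.png

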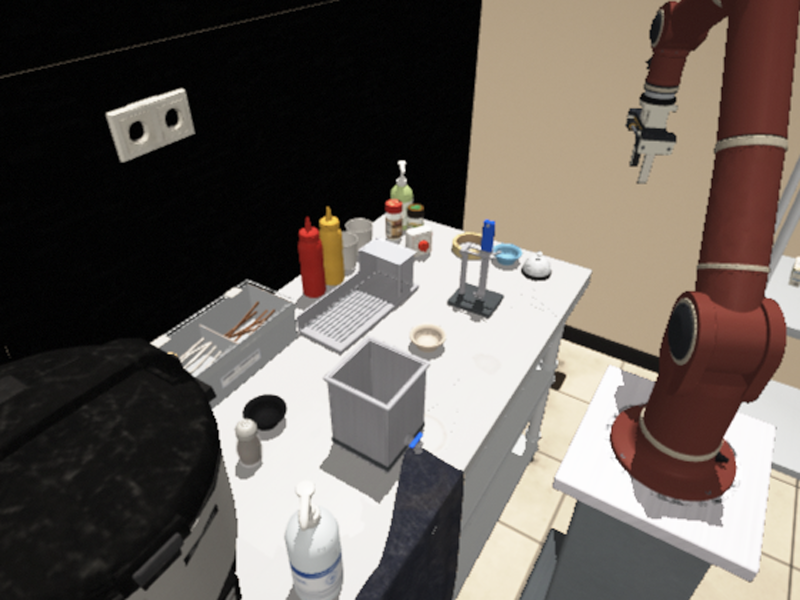

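```bash
cat > h.py <<'E'
import numpy as np,cv2
from scipy.spatial.transform import Rotation as Ro
from rig import *
def cam(n): return camera_params(n)
def ray(p,uv,fish=False):
    f=210/np.tan(np.radians(p["vfov"])/2); x=(uv[0]-p["cx"]);y=(uv[1]-p["cy"])
    if fish:
        r=np.hypot(x,y);t=r/f;d=np.array([x/r*np.sin(t),-y/r*np.sin(t),-np.cos(t)])
    else: d=np.array([x/f,-y/f,-1.])
    d=Ro.from_euler("xyz",p["rotation"]).apply(d); return np.array(p["eye"]),d/np.linalg.norm(d)
def tri(rs):
    A=sum(np.eye(3)-np.outer(d,d) for e,d in rs);b=sum((np.eye(3)-np.outer(d,d))@e for e,d in rs)
    X=np.linalg.solve(A,b);return X,max(np.linalg.norm(np.cross(X-e,d)) for e,d in rs)
def atz(r,z): e,d=r;return e+d*(z-e[2])/d[2]
def proj(p,X,fish=False):
    f=210/np.tan(np.radians(p["vfov"])/2)
    c=Ro.from_euler("xyz",p["rotation"]).inv().apply(np.array(X)-p["eye"]);x,y,z=c[0],-c[1],-c[2]
    if fish:
        r=np.hypot(x,y);t=np.arctan2(r,z);return np.array([p["cx"]+f*t*x/r,p["cy"]+f*t*y/r])
    return np.array([p["cx"]+f*x/z,p["cy"]+f*y/z])
E
python3 - <<'E'
from h import *
s=grab_frame("scene")[145:295,196:396];cv2.imwrite("pics/s1.png",cv2.resize(s,(800,600),interpolation=cv2.INTER_CUBIC))
s=grab_frame("side")[150:330,180:420];cv2.imwrite("pics/d1.png",cv2.resize(s,(800,600),interpolation=cv2.INTER_CUBIC))
S,D=cam("scene"),cam("side")
for n,a,b in [("handle top",(503,257),(489,222)),("well rim near L",(303,378),(0,0))]:
    print(n,tri([ray(S,np.array(a)*.7),ray(D,np.array(b)*.7)]))
E
```

```text
handle top (array([ 0.45942375, -0.20888632,  0.20633088]), np.float64(0.0008163117578099752))
well rim near L (array([0.09628658, 0.56062071, 0.7271629 ]), np.float64(0.1880492551098343))
```

View pics/s1.png

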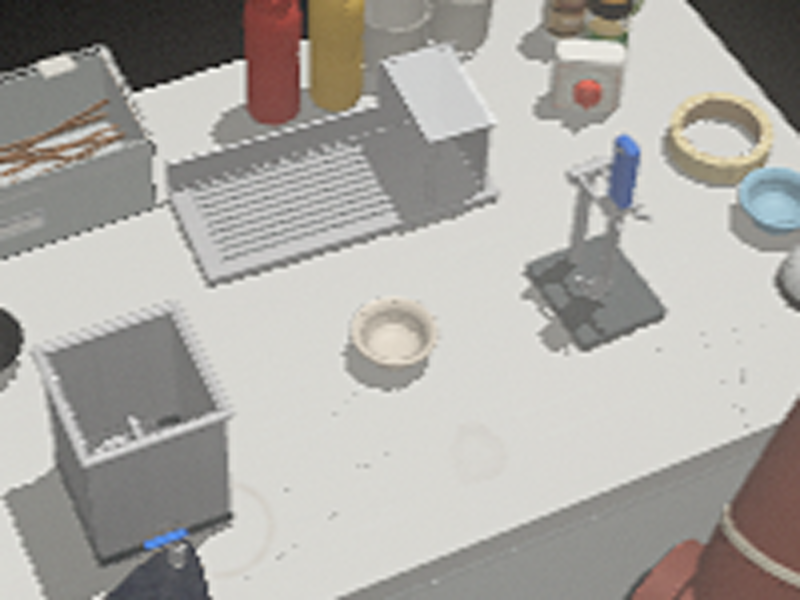

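View pics/d1.png

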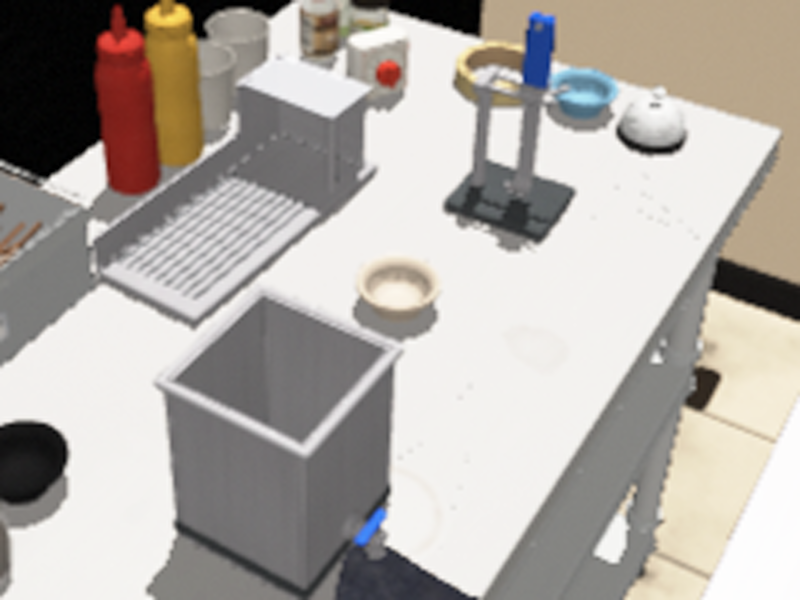

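Run:
```python
from h import *
np.set_printoptions(precision=4,suppress=True)
S,D=cam("scene"),cam("side")
L=[("wA+x+y",(38,352),(160,380)),("wB",(172,306),(265,290)),("wC",(230,412),(402,350)),("wD-x+y",(88,460),(306,450)),
("st left",(527,268),(445,197)),("st top",(603,235),(483,163)),("st right",(664,308),(575,188)),("st bot",(585,342),(540,234)),
("hand top",(626,136),(541,14)),("hand bot",(622,206),(538,86)),("post top",(575,178),(482,88)),
("cov +y rear",(383,60),(240,85)),("cov -y rear",(445,45),(280,58)),("cov -y fr",(493,125),(372,90)),("cov +y fr",(433,140),(330,118)),
("pl near+y",(213,276),(197,316)),("pl near-y",(495,192),(376,165)),("rail +y top",(168,163),(95,240)),
("lever",(165,540),(371,526)),("bowl4",(392,335),(398,285)),("timer",(590,48),(378,38))]
P={}
for n,a,b in L:
    X,e=tri([ray(S,(a[0]/4+196,a[1]/4+145)),ray(D,(b[0]/3.3333+180,b[1]/3.3333+150))]);P[n]=X;print(n,X,round(e,4))
w=[P[k] for k in("wA+x+y","wB","wC","wD-x+y")]
print("well",np.mean(w,0),[np.degrees(np.arctan2(*(w[i]-w[j])[[1,0]])) for i,j in((0,1),(3,2))],[np.linalg.norm(w[i]-w[(i+1)%4]) for i in range(4)])
c=[P[k] for k in P if "cov" in k];print("cov",np.mean(c,0),np.linalg.norm(c[0]-c[1]),np.linalg.norm(c[0]-c[3]))
for i,j in((0,1),(3,2)):print(np.degrees(np.arctan2(*(c[i]-c[j])[[1,0]])))
v=P["pl near+y"]-P["pl near-y"];print(np.linalg.norm(v),np.degrees(np.arctan2(v[1],v[0])))
st=[P[k] for k in P if k[:2]=="st"];print("stand",np.mean(st,0))
for i,j in((1,0),(2,3),(1,2),(0,3)):
    v=st[i]-st[j];print(np.linalg.norm(v),np.degrees(np.arctan2(v[1],v[0])))
```

```text
wA+x+y [0.4975 0.295  0.1505] 0.0021
wB [0.4904 0.1833 0.1551] 0.0003
wC [0.3784 0.1805 0.1503] 0.0007
wD-x+y [0.3824 0.2952 0.1513] 0.0004
st left [ 0.5158 -0.1646  0.0082] 0.0045
st top [ 0.5193 -0.2477  0.0032] 0.0003
st right [ 0.4202 -0.2532  0.0065] 0.0001
st bot [ 0.4201 -0.1728  0.001 ] 0.0007
hand top [ 0.4604 -0.2106  0.2092] 0.0007
hand bot [ 0.4535 -0.2119  0.1329] 0.0025
post top [ 0.503  -0.1952  0.1241] 0.0011
cov +y rear [ 0.7295 -0.1211  0.092 ] 0.0003
cov -y rear [ 0.7223 -0.1819  0.0943] 0.0004
cov -y fr [ 0.6086 -0.1726  0.0988] 0.0008
cov +y fr [ 0.6224 -0.1191  0.0903] 0.0015
pl near+y [0.6242 0.0983 0.0027] 0.0004
pl near-y [ 0.6059 -0.1803  0.0069] 0.0006
rail +y top [0.7399 0.0937 0.0361] 0.0002
lever [0.3586 0.2484 0.0445] 0.0015
bowl4 [ 0.4855 -0.014   0.0201] 0.0014
timer [ 0.6906 -0.3243  0.0601] 0.0005
well [0.4372 0.2385 0.1518] [np.float64(86.35505588228753), np.float64(87.97034693884717)] [np.float64(0.11201096553105402), np.float64(0.11220529454461986), np.float64(0.11477709950954101), np.float64(0.11512147683624457)]
cov [ 0.6707 -0.1487  0.0938] 0.061290001356039105 0.1071128190697469
83.26917929971599
75.52492549684052
0.2791660919726506 86.2462417505992
stand [ 0.4689 -0.2096  0.0047]
0.08340538802640231 -87.60583212476865
0.08051355905385991 -89.92402594177601
0.09932352013060723 3.1227430313880977
0.09637606529322645 4.933954651644607
```

```bash
python3 -m pendant '[[[6,18,8,0,0,-10],[12,36,8,0,0,-21],[12,36,8,0,0,-21],[12,36,8,0,0,-21],[12,36,8,0,0,-21],[12,36,8,0,0,-21],[12,36,8,0,0,-21],[12,36,8,0,0,-21]]]'
python3 -m pendant '[[[0,0,0,0,0,0],[0,0,0,0,0,0],[0,0,0,0,0,0]]]'; python3 -c "from rig import *;print(grip_depth)"
```

```text
clock: 0.87
eef_pos: [0.3566, -0.2879, 0.2889]
tcp_rot: [3.142, -0.0, 0.034]
ft_force: [2.1, 0.2, 0.8]
width: 0.0929
finger_force: 0.0
clock: 1.12
eef_pos: [0.356, -0.2907, 0.2885]
tcp_rot: [3.141, 0.0, 0.034]
ft_force: [0.3, 0.4, 0.3]
width: 0.0931
finger_force: 0.0
0.0188
```

```bash
cat > w.py <<'E'
import sys,pickle
from h import *
p=camera_params("wrist");im=grab_frame("wrist");pickle.dump((p,im),open(f"{sys.argv[1]}.pkl","wb"));print(p["eye"])
E
python3 w.py a
python3 -m pendant '[[[1,5,-1,0,0,0],[2,9,-2,0,0,0],[2,9,-2,0,0,0],[2,9,-2,0,0,0],[2,9,-2,0,0,0],[2,9,-2,0,0,0]]]'
python3 w.py b
python3 - <<'E'
from h import *;import pickle
a=[cv2.resize(pickle.load(open(k+".pkl","rb"))[1],(400,300)) for k in "ab"]
S=[]
for k in "ab":
    p,im=pickle.load(open(k+".pkl","rb"))
    c=proj(p,[.457,-.211,.15],True);print(k,c)
    x,y=np.clip(np.round(c).astype(int)-[66,100],0,[560-133,420-200]);print("crop origin",x,y);S.append(cv2.resize(im[y:y+200,x:x+133],(399,600),interpolation=cv2.INTER_CUBIC))
cv2.imwrite("pics/w1.png",np.hstack(S))
E
```

```text
[ 0.44057983 -0.28708805  0.45561068]
clock: 1.67
eef_pos: [0.3759, -0.2027, 0.2685]
tcp_rot: [3.14, 0.0, 0.03]
ft_force: [-0.7, -0.5, -0.2]
width: 0.0928
finger_force: 0.0
[ 0.46046907 -0.1993583   0.4356176 ]
a [200.4887733   89.31350277]
crop origin 134 0
b [294.06762167 111.56764098]
crop origin 228 12
```

View pics/w1.png

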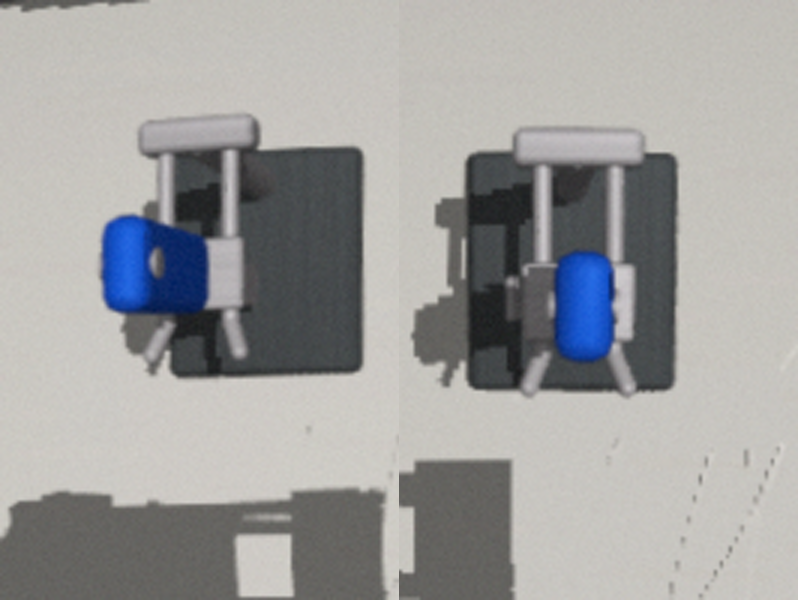

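Run:
```python
from h import *;import pickle
np.set_printoptions(precision=4,suppress=True)
pa=pickle.load(open("a.pkl","rb"))[0];pb=pickle.load(open("b.pkl","rb"))[0]
A=lambda u,v:ray(pa,((u+.5)/3-.5+134,(v+.5)/3-.5),True)
B=lambda u,v:ray(pb,((u-399+.5)/3-.5+228,(v+.5)/3-.5+12),True)
for n,a,b in [("handle top",(127,263),(584,306)),("crossbar mid",(198,133),(579,146)),("tipL",(150,358),(528,390)),("tipR",(240,355),(628,390)),
 ("base fr",(361,148),(676,153)),("base br",(361,372),(675,388)),("base bl",(174,376),(468,388)),("colR",(242,305),(634,338)),("colRr",(242,238),(632,264))]:
    print(n,*tri([A(*a),B(*b)]))
print([atz(B(*c),.012) for c in((468,153),(676,153),(675,388),(468,388))])
print(atz(B(528,390),.137),atz(B(628,390),.137))
print(atz(B(541,170),.134),atz(B(541,255),.134),atz(B(614,170),.134),atz(B(614,255),.134),)
```

```text
handle top [ 0.4561 -0.2054  0.2075] 2.1101774618301214e-05
crossbar mid [ 0.5047 -0.2043  0.1323] 5.5767885138736296e-05
tipL [ 0.4285 -0.1911  0.1386] 0.000141088165717482
tipR [ 0.4292 -0.2216  0.1371] 0.00026757106918548333
base fr [ 0.5213 -0.2481  0.0073] 0.0005454543716506232
base br [ 0.4175 -0.2515  0.0108] 0.0005761149174897478
base bl [ 0.4138 -0.1601 -0.0031] 0.00011809882897733681
colR [ 0.4456 -0.2226  0.1399] 0.00013280351585793145
colRr [ 0.468  -0.2214  0.1361] 0.0002243163984321991
[array([ 0.5182, -0.1592,  0.012 ]), array([ 0.5212, -0.2477,  0.012 ]), array([ 0.4182, -0.2515,  0.012 ]), array([ 0.4153, -0.1615,  0.012 ])]
[ 0.4284 -0.1911  0.137 ] [ 0.4294 -0.2217  0.137 ]
[ 0.4965 -0.1931  0.134 ] [ 0.4701 -0.1938  0.134 ] [ 0.4973 -0.2151  0.134 ] [ 0.4708 -0.216   0.134 ]
```

```bash
python3 -m pendant '[[[4,-0.1,0,0,0,0],[8,-0.3,0,0,0,0],[8,-0.3,0,0,0,0],[8,-0.3,-3,0,0,0],[8,-0.3,-6,0,0,0],[8,-0.3,-9,0,0,0],[8,-0.3,-10.7,0,0,0],[8,-0.3,-10.7,0,0,0]]]'
python3 -m pendant '[[[0,0,0,0,0,0],[0,0,0,0,0,0],[0,0,0,0,0,0]]]'
```

```text
clock: 2.38
eef_pos: [0.4533, -0.204, 0.158]
tcp_rot: [-3.139, 0.008, 0.031]
ft_force: [-0.7, -0.0, -0.2]
width: 0.0932
finger_force: 0.0
clock: 2.63
eef_pos: [0.4575, -0.2041, 0.1631]
tcp_rot: [3.14, -0.003, 0.033]
ft_force: [0.0, 0.0, -0.8]
width: 0.0928
finger_force: 0.0
```

```bash
python3 -m pendant '[[[-0.1,-0.1,-0.1,0,0,0],[-0.1,-0.1,-0.1,0,0,0]]]'
python3 -m pendant '[[[0,0,0,0,0,0],[0,0,0,0,0,0],[0,0,0,0,0,0],[0,0,0,0,0,0],[0,0,0,0,0,0],[0,0,0,0,0,0],[0,0,0,0,0,0],[0,0,0,0,0,0]]]' 0.5
python3 -m pendant '[[[0,0,0,0,0,0],[0,0,0,0,0,0],[0,0,0,0,0,0],[0,0,0,0,0,0]]]'
```

```text
clock: 2.8
eef_pos: [0.4557, -0.2046, 0.1614]
tcp_rot: [3.141, -0.002, 0.034]
ft_force: [0.5, 0.3, 0.5]
width: 0.0928
finger_force: 0.0
clock: 3.47
eef_pos: [0.4554, -0.204, 0.1604]
tcp_rot: [-3.141, 0.0, 0.034]
ft_force: [0.3, 0.0, -0.8]
width: 0.0443
finger_force: 0.0
clock: 3.8
eef_pos: [0.4554, -0.2041, 0.1605]
tcp_rot: [3.142, -0.0, 0.034]
ft_force: [-0.1, -0.5, 0.3]
width: 0.0172
finger_force: 0.5
```

```bash
python3 -m pendant '[[[0,0,0,0,0,0],[0,0,0,0,0,0],[0,0,0,0,0,0],[0,0,0,0,0,0]]]'
python3 -m pendant '[[[0,0,0.5,0,0,0],[0,0,1,0,0,0],[0,0,1.5,0,0,0],[0,0,1.5,0,0,0],[0,0,1.5,0,0,0]]]'
```

```text
clock: 4.13
eef_pos: [0.4554, -0.2042, 0.1604]
tcp_rot: [3.141, -0.0, 0.034]
ft_force: [-0.5, -0.5, -1.3]
width: 0.0138
finger_force: 30.0
clock: 4.55
eef_pos: [0.4557, -0.204, 0.176]
tcp_rot: [3.141, -0.001, 0.034]
ft_force: [-0.2, 0.0, -0.7]
width: 0.0139
finger_force: 30.0
```

```bash
python3 -m pendant '[[[-2,-0.1,0,0,0,0],[-4,-0.15,0,0,0,0],[-5.5,-0.2,0,0,0,0],[-5.5,-0.2,0,0,0,0],[-5.5,-0.2,4,0,0,0],[-5.5,-0.2,8,0,0,0],[-5.0,1,12,0,0,0],[-3,4,15,0,0,0]]]'
python3 -m pendant '[[[1,4,3,0,0,0],[2,8,4,0,0,0],[2,12,4,0,0,0],[2,16,4,0,0,0],[2,20,4,0,0,0],[1,24,4,0,0,0],[-1,28,4,0,0,0],[-3,32,4,0,0,0]]]'
python3 -m pendant '[[[0,0,0,0,0,0],[0,0,0,0,0,0],[0,0,0,0,0,0]]]'
```

```text
clock: 5.22
eef_pos: [0.4227, -0.1716, 0.3258]
tcp_rot: [3.137, -0.004, 0.025]
ft_force: [1.4, -0.7, -1.2]
width: 0.0136
finger_force: 30.0
clock: 5.88
eef_pos: [0.3969, 0.1468, 0.362]
tcp_rot: [-3.14, -0.001, 0.035]
ft_force: [0.8, -0.1, -1.1]
width: 0.0142
finger_force: 30.0
clock: 6.13
eef_pos: [0.3978, 0.1438, 0.3619]
tcp_rot: [3.141, -0.001, 0.035]
ft_force: [0.0, -0.9, -1.1]
width: 0.0139
finger_force: 30.0
```

```bash
python3 -m pendant '[[[-1,3,0,0,0,-2],[-3,6,0,0,0,-4.8],[-3,6,0,0,0,-4.8],[-3,6,0,0,0,-4.8],[-3,6,0,0,0,-4.8]]]'
python3 w.py c
python3 -m pendant '[[[0,4,0,0,0,0],[0,7,0,0,0,0],[0,7,0,0,0,0],[0,7,0,0,0,0],[0,7,0,0,0,0]]]'
python3 w.py d
python3 - <<'E'
from h import *;import pickle
S=[]
for k in "cd":
    p,im=pickle.load(open(k+".pkl","rb"))
    c=proj(p,[.437,.2385,.1],True);print(k,c)
    x,y=np.clip(np.round(c).astype(int)-[66,100],0,[560-133,420-200]);print("crop origin",x,y);S.append(cv2.resize(im[y:y+200,x:x+133],(399,600),interpolation=cv2.INTER_CUBIC))
cv2.imwrite("pics/w2.png",np.hstack(S))
E
```

```text
clock: 6.55
eef_pos: [0.3684, 0.2025, 0.3617]
tcp_rot: [3.141, -0.0, -0.052]
ft_force: [-0.4, -0.1, -1.5]
width: 0.0136
finger_force: 30.0
[0.45280015 0.19875289 0.52893307]
clock: 7.02
eef_pos: [0.3683, 0.2721, 0.3615]
tcp_rot: [3.14, 0.0, -0.053]
ft_force: [0.1, 0.1, -1.0]
width: 0.0138
finger_force: 30.0
[0.45284699 0.26849994 0.52861053]
c [251.11279052 121.10585511]
crop origin 185 21
d [304.15394312 118.12228428]
crop origin 238 18
```

View pics/w2.png

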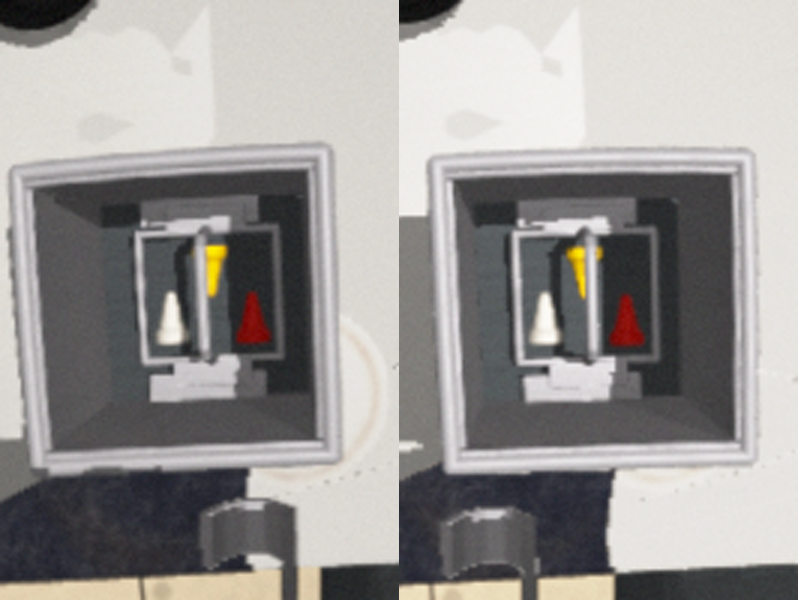

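Run:
```python
from h import *;import pickle
np.set_printoptions(precision=4,suppress=True)
pa=pickle.load(open("c.pkl","rb"))[0];pb=pickle.load(open("d.pkl","rb"))[0]
A=lambda u,v:ray(pa,((u+.5)/3-.5+185,(v+.5)/3-.5+21),True)
B=lambda u,v:ray(pb,((u-399+.5)/3-.5+238,(v+.5)/3-.5+18),True)
W=[]
for n,a,b in [("bar far",(204,238),(591,236)),("bar near",(205.5,355),(591.5,353)),("bar",(204.5,296),(591,295)),
 ("TL",(12,172),(430,157)),("TR",(330,148),(753,152)),("BR",(340,461),(756,466)),("BL",(40,470),(447,470)),
 ("rimR far",(283,227),(659,230)),("rimL far",(136,232),(514,233)),("rimL near",(143,361),(519,360)),("rimR near",(282,357),(657,359)),
 ("hook tip",(203,530),(443,540)),]:
    X,e=tri([A(*a),B(*b)]);print(n,X,e);W.append(X)
print("well",np.mean(W[3:7],0),"basket",np.mean(W[7:11],0))
for i,j in((3,4),(6,5),(4,5),(3,6),(1,0),(8,7),(9,10)):
    v=W[i]-W[j];print(np.linalg.norm(v),np.degrees(np.arctan2(v[1],v[0])))
print(atz(A(204.5,296),.072),atz(B(591,295),.072),atz(A(204,238),.072),atz(A(205.5,355),.072))
```

```text
bar far [0.4664 0.2379 0.0621] 0.0006193580596620001
bar near [0.4106 0.2404 0.0658] 0.0006692329968274194
bar [0.4384 0.2393 0.0631] 0.0003999844158691737
TL [0.4969 0.3027 0.1564] 0.000982083676166461
TR [0.4952 0.1811 0.1582] 0.0003827796044013247
BR [0.3739 0.1829 0.1591] 0.0007303093496105845
BL [0.3747 0.3051 0.145 ] 0.00036593167140539727
rimR far [0.4701 0.2006 0.0252] 0.00011204259102539477
rimL far [0.4717 0.2743 0.0344] 0.0005676254711523218
rimL near [0.4065 0.2753 0.0353] 0.00026194027177058445
rimR near [0.4034 0.2046 0.0293] 0.00018538274887769797
hook tip [ -3.5387   1.7414 -13.7454] 0.0323203239868853
well [0.4352 0.2429 0.1547] basket [0.4379 0.2387 0.0311]
0.12155177184109586 89.16953509586395
0.12303298887090293 89.60212232229533
0.12131073225875603 -0.8188059696321409
0.12276605893467277 -1.1340645973591716
0.05598451643450998 177.45383366931918
0.07426677394222864 88.72700389674324
0.0709624797498007 87.5182205338561
[0.4383 0.2385 0.072 ] [0.4391 0.2399 0.072 ] [0.4655 0.2371 0.072 ] [0.4105 0.2399 0.072 ]
```

Run:
```python
from h import *;import pickle
pb=pickle.load(open("d.pkl","rb"))[0]
R=Ro.from_euler("z",-.053)
for l in [(9,27,21),(-9,27,21),(9,-2,2),(-9,-2,2),(9,-2,60)]:
    X=R.apply(np.array(l)/1e3)+[.3683,.2721,.223];q=proj(pb,X,True);print(l,((q-[238,18])+.5)*3-.5+[399,0])
```

```text
(9, 27, 21) [441.20937102 521.93238495]
(-9, 27, 21) [442.69536116 578.46537639]
(9, -2, 2) [536.53842146 506.62490634]
(-9, -2, 2) [536.37949698 560.28224298]
(9, -2, 60) [538.47201496 559.86369969]
```

```bash
python3 -m pendant '[[[3,-3,0,0,0,0],[5,-5,0,0,0,0.4],[6.9,-7,0,0,0,0.4],[6.9,-7,0,0,0,0.4],[6.9,-7,0,0,0,0.4],[6.9,-7,0,0,0,0.4],[6.9,-7,0,0,0,0.4]]]'
```

```text
clock: 7.65
eef_pos: [0.4354, 0.2045, 0.3621]
tcp_rot: [-3.141, 0.0, -0.041]
ft_force: [0.4, 0.1, -1.6]
width: 0.0141
finger_force: 30.0
```

```bash
python3 -m pendant '[[[0.15,-0.2,-1,0,0,0],[0.15,-0.2,-4,0,0,0],[0.15,-0.2,-7,0,0,0],[0.15,-0.2,-9,0,0,0],[0.15,-0.2,-9,0,0,0],[0.15,-0.2,-9,0,0,0]]]'
```

```text
clock: 8.15
eef_pos: [0.4369, 0.2026, 0.2718]
tcp_rot: [3.141, 0.001, -0.041]
ft_force: [-0.7, 0.3, -1.0]
width: 0.014
finger_force: 30.0
```

```bash
python3 -m pendant '[[[0,0,-2,0,0,0],[0,0,-4,0,0,0],[0,0,-6,0,0,0],[0,0,-8,0,0,0],[0,0,-9.1,0,0,0],[0,0,-9.1,0,0,0],[0,0,-9.1,0,0,0]]]'
```

```text
clock: 8.73
eef_pos: [0.44, 0.2043, 0.1834]
tcp_rot: [-3.137, -0.006, -0.041]
ft_force: [0.6, 1.2, 0.2]
width: 0.0137
finger_force: 30.0
```

```bash
python3 -m pendant '[[[0,0,0,0,0,0],[0,0,0,0,0,0],[0,0,0,0,0,0]]]'
```

```text
clock: 8.98
eef_pos: [0.44, 0.2042, 0.1832]
tcp_rot: [-3.137, -0.006, -0.042]
ft_force: [2.3, 2.6, 5.9]
width: 0.0141
finger_force: 30.0
```

```bash
python3 w.py e
python3 - <<'E'
from h import *;import pickle
p,im=pickle.load(open("e.pkl","rb"));print(proj(p,[.437,.239,.07],True),{k:np.round(v,4).tolist() for k,v in observe().items()})
a=cv2.resize(im,(440,330),interpolation=cv2.INTER_CUBIC)
c=proj(p,[.437,.222,.08],True).astype(int);x,y=np.clip(c-[60,70],0,[440,280]);print(x,y)
b=cv2.resize(im[y:y+140,x:x+120],(360,420),interpolation=cv2.INTER_CUBIC)
s=cv2.resize(grab_frame("side")[150:330,180:420],(440,270))
o=np.zeros((600,800,3),np.uint8);o[:330,:440]=a;o[330:,:440]=s;o[:420,440:]=b;cv2.imwrite("pics/w3.png",o)
E
```

```text
[0.52343892 0.20057186 0.35087547]
[244.24830511 207.85165998] {'clock': 9.0333, 'joint_positions': [-0.2474, 0.4195, -0.3241, 1.934, 0.1797, 0.808, -2.2815], 'joint_velocities': [-0.0005, 0.0016, 0.0009, 0.0016, -0.0006, 0.0014, -0.0004], 'joint_torque': [0.8576, -30.1006, -0.9264, -10.5694, 0.2358, 0.6197, -0.0299], 'eef_pos': [0.44, 0.2043, 0.1832], 'tcp_rot': [-3.137, -0.0062, -0.0417], 'ft_force': [1.1223, 2.4029, 7.4687], 'wrist_torque': [0.4778, -0.2976, 0.047], 'finger_force': 29.9998, 'width': 0.014}
202 140
```

View pics/w3.png

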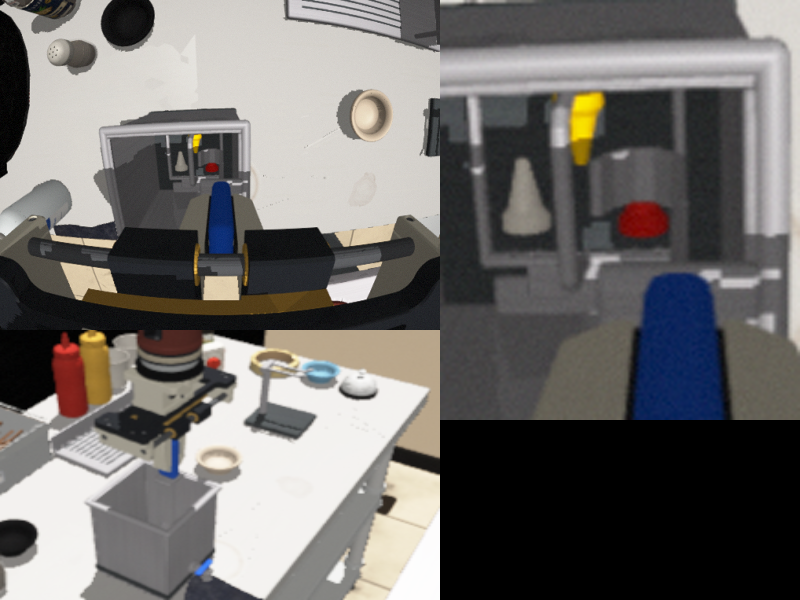

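```bash
python3 -m pendant '[[[0,0,1.5,0,0,0],[0,0,3,0,0,0],[0,0,3,0,0,0],[0,0,3,0,0,0],[0,0.7,3,-3,0,0],[0,1.4,3,-6,0,0],[0,1.4,3,-6,0,0],[0,1.4,3,-6,0,0]]]'
python3 -m pendant '[[[0,0,0,0,0,0],[0,0,0,0,0,0],[0,0,0,0,0,0]]]'; python3 -c "
from h import *;import pickle
for k,C,S in (('c',(185,21),0),('d',(238,18),399)):
    p=pickle.load(open(k+'.pkl','rb'))[0]
    for u,v in (((12,172),(330,148),(340,461),(40,470)) if k=='c' else ((430,157),(753,152),(756,466),(447,470))):
        print(k,np.round(atz(ray(p,((u-S+.5)/3-.5+C[0],(v+.5)/3-.5+C[1]),True),.157),4))
"
```

```text
clock: 9.75
eef_pos: [0.4367, 0.2165, 0.2098]
tcp_rot: [3.037, -0.002, -0.04]
ft_force: [-0.3, 0.1, -1.3]
width: 0.014
finger_force: 30.0
clock: 10.0
eef_pos: [0.4378, 0.2145, 0.2107]
tcp_rot: [3.036, -0.004, -0.044]
ft_force: [0.9, 0.1, -1.3]
width: 0.0138
finger_force: 30.0
c [0.4959 0.3024 0.157 ]
c [0.4949 0.1811 0.157 ]
c [0.3742 0.1828 0.157 ]
c [0.3775 0.3017 0.157 ]
d [0.4979 0.3026 0.157 ]
d [0.4957 0.1808 0.157 ]
d [0.3727 0.1824 0.157 ]
d [0.3768 0.3039 0.157 ]
```

```bash
python3 -m pendant '[[[0,0.25,0,0,0,0],[0,0.25,-1,0,0,0],[0,0.25,-2,0,0,0],[0,0.25,-2.7,0,0,0],[0,0.25,-3.2,0,0,0],[0,0.25,-3.2,0,0,0],[0,0.25,-3.2,0,0,0]]]'
```

```text
clock: 10.58
eef_pos: [0.4375, 0.2184, 0.1784]
tcp_rot: [3.036, -0.004, -0.042]
ft_force: [0.1, 0.1, -1.2]
width: 0.0137
finger_force: 30.0
```

```bash
python3 -m pendant '[[[0,0.5,0,0,0,0],[0,1.0,0,0,0,0],[0,1.5,0,0,0,0],[0,1.4,0,2,0,0],[0,1.2,0,4,0,0],[0.1,1.0,0,6,0.2,0],[0.1,1.0,0,6,0.2,0],[0.1,1.0,0,6,0.2,0]]]'
```

```text
clock: 11.25
eef_pos: [0.439, 0.2285, 0.1791]
tcp_rot: [3.141, 0.003, -0.043]
ft_force: [0.6, -0.2, -1.5]
width: 0.0138
finger_force: 30.0
```

```bash
python3 -m pendant '[[[0,0,0.5,0,0,0],[0,0,1,0,0,0],[0,0,1.5,0,0,0],[0,0,2,0,0,0],[0,0,2.5,0,0,0],[0,0,3,0,0,0],[0,0,3.5,0,0,0],[0,0,4,0,0,0]]]'
python3 -m pendant '[[[0,0,0.5,0,0,0],[0,0,1,0,0,0],[0,0,1.5,0,0,0],[0,0,1.5,0,0,0]]]'
```

```text
clock: 11.92
eef_pos: [0.4385, 0.2284, 0.2192]
tcp_rot: [3.141, 0.004, -0.042]
ft_force: [1.0, -0.2, -2.7]
width: 0.0141
finger_force: 30.0
clock: 12.25
eef_pos: [0.4393, 0.2289, 0.235]
tcp_rot: [-3.141, 0.002, -0.042]
ft_force: [0.1, 1.2, -2.9]
width: 0.0139
finger_force: 30.0
```

```bash
python3 -m pendant '[[[-0.1,0,1,0,0,0],[-0.2,0,2.2,0,0,0],[-0.2,0,3.5,0,0,0],[-0.2,0,5,0,0,0],[-0.2,0,6.5,0,0,0],[-0.2,0,8,0,0,0],[-0.2,0,9.5,0,0,0],[-0.2,0,11,0,0,0]]]'
python3 -m pendant '[[[0,0,1,0,0,0],[0,0,2,0,0,0],[0,0,2.8,0,0,0],[0,0,3.3,0,0,0],[0,0,3.5,0,0,0],[0,0,3.5,0,0,0]]]'
```

```text
clock: 12.92
eef_pos: [0.4363, 0.2284, 0.345]
tcp_rot: [3.141, 0.004, -0.042]
ft_force: [0.6, -0.1, -3.1]
width: 0.0139
finger_force: 30.0
clock: 13.42
eef_pos: [0.4367, 0.2285, 0.3791]
tcp_rot: [-3.142, 0.003, -0.042]
ft_force: [-0.4, 0.7, -3.4]
width: 0.0137
finger_force: 30.0
```

```bash
python3 -m pendant '[[[0.4,-0.5,0,0,0,0],[1.2,-1.5,0,0,0,0],[2.4,-3,0,0,0,0],[3.6,-4.5,0,0,0,0],[4.8,-6,0,0,0,0],[6.0,-7.5,0,0,0,-0.5],[7.2,-9,0,0,0,-1],[8.4,-10.5,0,0,0,-1.5]]]'
python3 -m pendant '[[[1.2,-1.5,0,0,0,0],[2.4,-3,0,0,0,0],[3.4,-4.3,0,0,0,0],[4.2,-5.3,0,0,0,0],[4.8,-6,0,0,0,0],[5.1,-6.3,0,0,0,0],[5.1,-6.3,0,0,0,0],[5.1,-6.3,0,0,0,0]]]'
python3 w.py f
python3 -m pendant '[[[0.2,-0.5,0,0,0,0],[0.5,-1.5,0,0,0,0],[0.8,-3,0,0,0,0],[1.1,-4.5,0,0,0,0],[1.4,-5.8,0,0,0,0],[1.5,-6.6,0,0,0,0],[1.5,-7,0,0,0,0],[1.5,-7,0,0,0,0]]]'
python3 -m pendant '[[[0,0,0,0,0,0],[0,0,0,0,0,0],[0,0,0,0,0,0]]]'
python3 w.py g
python3 - <<'E'
from h import *;import pickle
S=[]
for k in "fg":
    p,im=pickle.load(open(k+".pkl","rb"))
    for q in ([.626,.104,.012],[.606,-.18,.012],[.74,.094,.048],[.61,-.173,.104],[.722,-.18,.104]):print(k,proj(p,q,True).round())
    S.append(cv2.resize(im[0:300],(400,214)) if 0 else cv2.resize(im,(400,300)))
cv2.imwrite("pics/w4.png",np.hstack(S))
E
```

```text
clock: 14.08
eef_pos: [0.5212, 0.1219, 0.378]
tcp_rot: [3.141, 0.005, -0.069]
ft_force: [0.4, 0.6, -3.1]
width: 0.0138
finger_force: 30.0
clock: 14.75
eef_pos: [0.5713, 0.0615, 0.3787]
tcp_rot: [-3.141, 0.004, -0.067]
ft_force: [-0.4, 0.8, -3.4]
width: 0.0137
finger_force: 30.0
[0.65642608 0.05619207 0.54550739]
clock: 15.47
eef_pos: [0.5867, -0.0109, 0.3788]
tcp_rot: [3.141, 0.004, -0.071]
ft_force: [0.0, 0.1, -2.7]
width: 0.0139
finger_force: 30.0
clock: 15.72
eef_pos: [0.5866, -0.0081, 0.379]
tcp_rot: [-3.141, 0.003, -0.066]
ft_force: [0.5, 0.8, -3.3]
width: 0.0137
finger_force: 30.0
[ 0.67156147 -0.01332333  0.54586814]
f [253. 126.]
f [419. 132.]
f [252.  54.]
f [440. 135.]
f [442.  59.]
g [213. 139.]
g [382. 141.]
g [208.  69.]
g [397. 146.]
g [399.  67.]
```

Run:
```python
from h import *;import pickle
S=[]
for k,x,y in (("f",215,48),("g",170,55)):
    p,im=pickle.load(open(k+".pkl","rb"));S.append(cv2.resize(im[y:y+100,x:x+266],(798,300),interpolation=cv2.INTER_CUBIC))
cv2.imwrite("pics/w4.png",np.vstack(S))
```

```text
(no output)
```

View pics/w4.png

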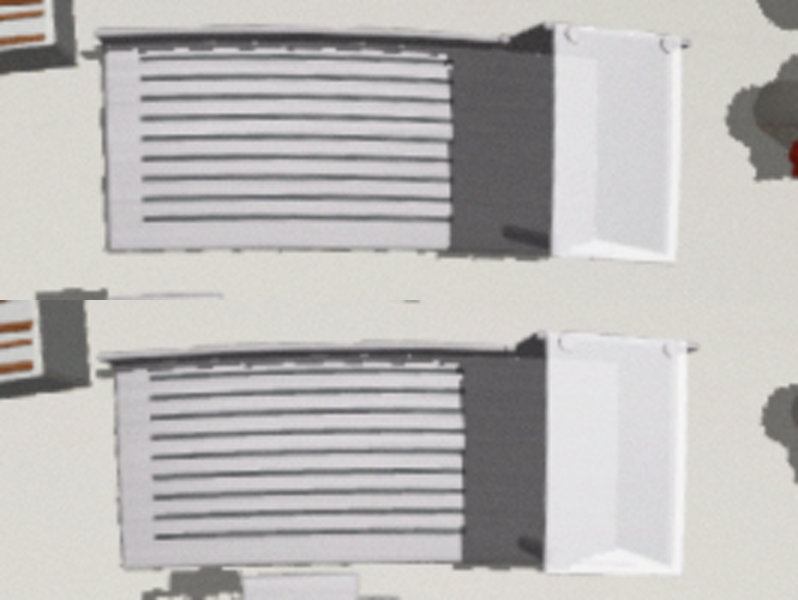

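Run:
```python
from h import *;import pickle
np.set_printoptions(precision=4,suppress=True)
pa=pickle.load(open("f.pkl","rb"))[0];pb=pickle.load(open("g.pkl","rb"))[0]
A=lambda u,v:ray(pa,((u+.5)/3-.5+215,(v+.5)/3-.5+48),True)
B=lambda u,v:ray(pb,((u+.5)/3-.5+170,(v-300+.5)/3-.5+55),True)
L=[("pl",(111,249),(124,567),(-68,145,12)),("c+r",(555,27),(547,335),(50,-70,104)),("c-r",(681,39),(688,343),(50,-138,104)),("c-f",(675,261),(681,573),(-62,-138,104)),("c+f",(551,255),(546,570),(-62,-70,104)),("rail+y",(102,37),(102,356),(46,145,48))]
M=[];N=[]
for n,a,b,m in L:
    X,e=tri([A(*a),B(*b)]);x2,y2=atz(A(*a),m[2]/1e3),atz(B(*b),m[2]/1e3);X2=(x2+y2)/2;print(n,X,round(e,4),"atz",x2[:2],y2[:2]);M.append(m[:2]);N.append(X2[:2])
M=np.array(M)/1e3;N=np.array(N)
for idx in (range(5),range(6)):
    m=M[list(idx)];q=N[list(idx)];mc=m.mean(0);qc=q.mean(0);H=(m-mc).T@(q-qc);th=np.arctan2(H[0,1]-H[1,0],H[0,0]+H[1,1])
    R=np.array([[np.cos(th),-np.sin(th)],[np.sin(th),np.cos(th)]]);t=qc-R@mc;print("yaw",np.degrees(th),"org",t,"res",q-(m@R.T+t))
for n,p in [("land",(-10,75)),("home",(0,-94)),("rail dir",(46,145))]:print(n,R@np.array(p)/1e3+t)
```

```text
pl [0.6194 0.1072 0.0146] 0.0 atz [0.6192 0.1074] [0.6191 0.1078]
c+r [ 0.7222 -0.112   0.1043] 0.0003 atz [ 0.7219 -0.1121] [ 0.7225 -0.112 ]
c-r [ 0.7205 -0.1813  0.0997] 0.0002 atz [ 0.72  -0.179] [ 0.7198 -0.1797]
c-f [ 0.6103 -0.1739  0.102 ] 0.0001 atz [ 0.6103 -0.1729] [ 0.6107 -0.1731]
c+f [ 0.6132 -0.1079  0.0988] 0.0002 atz [ 0.6136 -0.106 ] [ 0.614  -0.1067]
rail+y [0.7318 0.1004 0.0503] 0.0014 atz [0.7308 0.1004] [0.7335 0.1013]
yaw -3.1764119216265105 org [ 0.6785 -0.0395] res [[ 0.0005 -0.0014]
 [-0.0023  0.0002]
 [-0.0009  0.0008]
 [ 0.0016  0.0009]
 [ 0.0011 -0.0004]]
yaw -3.21181104591488 org [ 0.6785 -0.0399] res [[ 0.0005 -0.0011]
 [-0.0022  0.0005]
 [-0.0007  0.0011]
 [ 0.0017  0.0012]
 [ 0.0012 -0.0001]
 [-0.0004 -0.0015]]
land [0.6727 0.0356]
home [ 0.6732 -0.1337]
rail dir [0.7325 0.1023]
```

```bash
python3 -m pendant '[[[0.4,0.2,0,0,0,0],[1.4,0.6,0,0,0,0],[2.9,1.1,0,0,0,0.3],[4.4,1.7,0,0,0,0.6],[5.9,2.3,0,0,0,0.6],[7.2,2.8,0,0,0,0.6],[8.2,3.2,0,0,0,0.6],[8.6,3.3,0,0,0,0.6]]]'
python3 -m pendant '[[[0,0,0,0,0,0],[0,0,-0.5,0,0,0],[0,0,-1.5,0,0,0],[0,0,-3,0,0,0],[0,0,-4.5,0,0,0],[0,0,-6,0,0,0],[0,0,-7.5,0,0,0],[0,0,-9,0,0,0]]]'
python3 -m pendant '[[[0,0,-1.5,0,0,0],[0,0,-3,0,0,0],[0,0,-4.2,0,0,0],[0,0,-5,0,0,0],[0,0,-5.3,0,0,0],[0,0,-5.3,0,0,0]]]'
```

```text
clock: 16.43
eef_pos: [0.674, 0.0252, 0.3777]
tcp_rot: [-3.141, 0.004, -0.056]
ft_force: [0.0, -0.0, -3.0]
width: 0.014
finger_force: 30.0
clock: 17.1
eef_pos: [0.6719, 0.0228, 0.2885]
tcp_rot: [3.141, 0.003, -0.059]
ft_force: [0.7, -0.0, -3.2]
width: 0.014
finger_force: 30.0
clock: 17.6
eef_pos: [0.6721, 0.0231, 0.2354]
tcp_rot: [3.141, 0.005, -0.058]
ft_force: [-0.4, -0.2, -3.2]
width: 0.0137
finger_force: 30.0
```

```bash
python3 -m pendant '[[[0,0,-0.5,0,0,0],[0,0,-1.2,0,0,0],[0,0,-1.9,0,0,0],[0,0,-2.4,0,0,0],[0,0,-2.6,0,0,0],[0,0,-2.8,0,0,0],[0,0,-3.0,0,0,0],[0,0,-3.2,0,0,0]]]'
python3 -m pendant '[[[0,0,-0.2,0,0,0],[0,0,-0.4,0,0,0],[0,0,-0.4,0,0,0],[0,0,-0.4,0,0,0]]]'
```

```text
clock: 18.27
eef_pos: [0.673, 0.0235, 0.2041]
tcp_rot: [-3.142, 0.003, -0.058]
ft_force: [-0.1, -0.4, -1.6]
width: 0.0137
finger_force: 30.0
clock: 18.6
eef_pos: [0.6729, 0.0235, 0.2001]
tcp_rot: [3.142, 0.003, -0.058]
ft_force: [0.4, 0.0, -1.8]
width: 0.0138
finger_force: 30.0
```

```bash
python3 -m pendant '[[[0,0,-0.5,0,0,0],[0,0,-1,0,0,0],[0,0,-1.5,0,0,0],[0,0,-1.75,0,0,0],[0,0,-1.75,0,0,0],[0,0,-1.75,0,0,0]]]'
python3 -m pendant '[[[0,-0.5,0,0,0,0],[-0.1,-1,0,0,0,0],[-0.1,-1.5,0,0,0,0],[-0.1,-2,0,0,0,0],[-0.1,-2.5,0,0,0,0],[-0.2,-3,0,0,0,0],[-0.2,-3.3,0,0,0,0],[-0.2,-3.3,0,0,0,0]]]'
```

```text
clock: 19.1
eef_pos: [0.6726, 0.0235, 0.182]
tcp_rot: [3.141, 0.004, -0.058]
ft_force: [-0.4, 0.7, -0.8]
width: 0.0136
finger_force: 30.0
clock: 19.77
eef_pos: [0.6707, -0.0111, 0.1824]
tcp_rot: [3.141, 0.003, -0.06]
ft_force: [0.8, 0.3, -2.1]
width: 0.014
finger_force: 30.0
```

```bash
python3 -m pendant '[[[0,0,0.5,0,0,0],[0,0,1.5,0,0,0],[0,0,3.5,0,0,0],[0,0,6,0,0,0],[0,0,8,0,0,0],[0,0,9,0,0,0]]]'
python3 -m pendant '[[[-1.5,1,0,0,0,0],[-3.5,2.5,0,0,0,0],[-6.7,4.8,0,0,0,0],[-6.7,4.8,0,0,0,0],[-6.7,4.8,-3,0,0,0],[-6.7,4.8,-6,0,0,0],[-6.7,4.8,-9,0,0,0],[-6.7,4.8,-11.4,0,0,0]]]'
python3 -m pendant '[[[0,0,0,0,0,0],[0,0,0,0,0,0],[0,0,0,0,0,0]]]'; python3 w.py i
python3 - <<'E'
from h import *;import pickle
p,im=pickle.load(open("i.pkl","rb"));cv2.imwrite("pics/w5.png",np.vstack([cv2.resize(im[:210],(800,300)),cv2.resize(grab_frame("side")[170:290,190:350],(400,300)).repeat(1,0) if 0 else np.hstack([cv2.resize(grab_frame("side")[165:285,185:345],(400,300),interpolation=cv2.INTER_CUBIC),cv2.resize(grab_frame("scene")[140:245,230:370],(400,300),interpolation=cv2.INTER_CUBIC)])]))
E
```

```text
clock: 20.27
eef_pos: [0.6723, -0.0085, 0.2769]
tcp_rot: [-3.14, -0.003, -0.057]
ft_force: [1.0, -0.4, -0.2]
width: 0.0137
finger_force: 30.0
clock: 20.93
eef_pos: [0.6028, 0.0388, 0.1568]
tcp_rot: [3.141, 0.005, -0.057]
ft_force: [-0.5, -0.6, -1.7]
width: 0.0137
finger_force: 30.0
clock: 21.18
eef_pos: [0.6051, 0.0391, 0.1601]
tcp_rot: [-3.141, 0.0, -0.058]
ft_force: [-0.0, 0.3, -1.2]
width: 0.0138
finger_force: 30.0
[0.68958903 0.03461656 0.3272469 ]
```

View pics/w5.png

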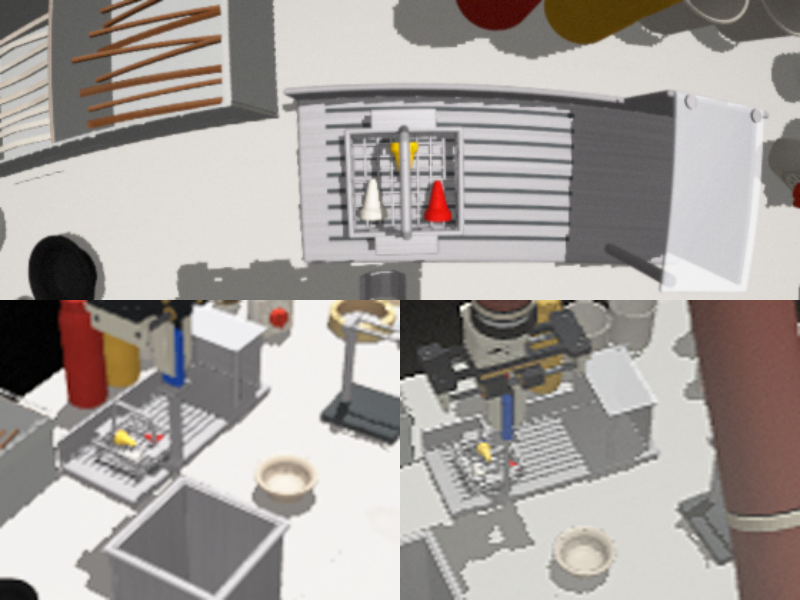

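```bash
cat > bay.py <<'E'
from h import *
def bay(X,o=(.6785,-.0397),th=-3.2):
    return Ro.from_euler("z",-th,degrees=True).apply(np.array(X)-[*o,0])*1e3
E
python3 - <<'E'
from bay import *;import pickle
np.set_printoptions(precision=1,suppress=True)
p=pickle.load(open("i.pkl","rb"))[0]
for u,v,z in [(371,109,.037),(437,111,.037),(375,253,.037),(439,251,.037),(346,132,.037),(463,132,.037),(350,237,.037),(463,236,.037),(404,128,.079),(405,235,.079),(304,260,.012)]:
    print((u,v),bay(atz(ray(p,(u*.7,v*.7),True),z)))
print(bay([.6051,.0391,0]))
E
```

```text
(371, 109) [34.7 93.7 37. ]
(437, 111) [33.4 53.4 37. ]
(375, 253) [-56.5  92.1  37. ]
(439, 251) [-55.2  51.2  37. ]
(346, 132) [ 20.6 109.2  37. ]
(463, 132) [20.6 37.2 37. ]
(350, 237) [-45.9 107.9  37. ]
(463, 236) [-45.3  36.   37. ]
(404, 128) [20.3 73.7 79. ]
(405, 235) [-37.3  73.2  79. ]
(304, 260) [-66.5 144.1  12. ]
[-77.7  74.6   0. ]
```

```bash
python3 -m pendant '[[[0.5,0,0,0,0,0],[1.0,0,0,0,0,0],[1.3,-0.1,0,0,0,0],[1.5,-0.1,0,0,0,0],[1.7,-0.1,0,0,0,0],[1.9,-0.1,0,0,0,0],[2.1,-0.1,0,0,0,0],[2.1,-0.1,0,0,0,0]]]'
python3 -m pendant '[[[0.1,0,0,0,0,0],[0.2,0,0,0,0,0],[0.3,0,0,0,0,0],[0.3,0,0,0,0,0]]]'; python3 w.py j; python3 -c "
from rig import *
o=observe();print(o['ft_force'],o['wrist_torque'])"
```

```text
clock: 22.0
eef_pos: [0.6252, 0.0375, 0.1582]
tcp_rot: [3.142, 0.003, -0.058]
ft_force: [-1.0, -0.1, -1.8]
width: 0.0136
finger_force: 30.0
clock: 22.33
eef_pos: [0.628, 0.0374, 0.1583]
tcp_rot: [3.142, 0.003, -0.058]
ft_force: [-0.4, -0.5, -0.7]
width: 0.0142
finger_force: 30.0
[0.71296259 0.03308694 0.32523783]
[-0.73965597  0.11569863 -1.85060826] [-0.02442583  0.20307655  0.01684222]
```

```bash
cat >> bay.py <<'E'
import pickle
def blobs(k):
    p,im=pickle.load(open(k+".pkl","rb"));h=cv2.cvtColor(im,cv2.COLOR_BGR2HSV);o=[]
    for n,lo,hi in (("red",(0,180,60),(8,255,255)),("yel",(20,200,120),(32,255,255))):
        m=cv2.inRange(h,lo,hi);_,_,st,c=cv2.connectedComponentsWithStats(m)
        for i in range(1,len(st)):
            if st[i,4]>30:
                X=bay(atz(ray(p,c[i],True),.03))
                if abs(X[0])<60 and abs(X[1])<140:o.append((n,st[i,4],X.round(1)))
    return o
E
python3 -c "
from bay import *
print(blobs('i'));print(blobs('j'))"
```

```text
[('red', np.int32(319), array([-26.6,  52.2,  30. ])), ('yel', np.int32(48), array([ 8.8, 79.2, 30. ])), ('yel', np.int32(32), array([ 9.9, 67.8, 30. ]))]
[('red', np.int32(313), array([-16.7,  52.4,  30. ])), ('yel', np.int32(48), array([18.5, 79. , 30. ])), ('yel', np.int32(35), array([19.9, 67.7, 30. ]))]
```

```bash
python3 -m pendant '[[[0.1,0,0,0,0,0],[0.2,0,0,0,0,0],[0.2,0,0,0,0,0],[0.2,0,0,0,0,0]]]'; python3 w.py j; python3 -c "
from bay import *
o=observe();print(o['ft_force'],o['wrist_torque']);print(blobs('j'))"
```

```text
clock: 22.72
eef_pos: [0.629, 0.0375, 0.1583]
tcp_rot: [3.141, 0.005, -0.058]
ft_force: [-3.6, -0.3, 0.2]
width: 0.0139
finger_force: 30.0
[0.71431329 0.0331768  0.32502679]
[-2.82474144  0.15183475 -0.99485515] [0.04531993 0.94626443 0.01061803]
[('red', np.int32(312), array([-16.1,  52.4,  30. ])), ('yel', np.int32(47), array([18.7, 78.8, 30. ]))]
```

```bash
python3 -m pendant '[[[-1.2,0.1,0,0,0,0],[-2.6,0.2,0,0,0,0],[-2.6,0.2,0,0,0,0],[-2.5,2.4,0,0,0,0],[-2.4,4.6,0,0,0,0],[-2.4,4.6,0,0,0,0],[-2.4,4.6,0,0,0,0],[-2.4,4.6,0,0,0,0]]]'
python3 -m pendant '[[[2,-0.1,0,0,0,0],[4,-0.2,0,0,0,0],[6,-0.3,0,0,0,0],[8,-0.45,0,0,0,0],[8,-0.45,0,0,0,0],[8,-0.45,0,0,0,0]]]'; python3 w.py k; python3 -c "
from bay import *
o=observe();print(bay(o['eef_pos']));print(blobs('k'))"
```

```text
clock: 23.43
eef_pos: [0.6068, 0.0827, 0.1585]
tcp_rot: [3.141, 0.002, -0.058]
ft_force: [-0.2, -0.3, -1.4]
width: 0.0139
finger_force: 30.0
clock: 23.93
eef_pos: [0.6866, 0.0767, 0.1576]
tcp_rot: [3.14, 0.003, -0.061]
ft_force: [-1.3, 0.6, -1.4]
width: 0.0139
finger_force: 30.0
[0.77157906 0.07227309 0.32450418]
[  0.58953782 117.35042469 157.80832694]
[('red', np.int32(279), array([-16.2,  53.1,  30. ])), ('yel', np.int32(224), array([14.4, 75.5, 30. ]))]
```

```bash
python3 -m pendant '[[[0,-0.4,0,0,0,0],[0,-0.8,0,0,0,0],[-0.1,-1.2,0,0,0,0],[-0.1,-1.8,0,0,0,0],[-0.1,-2.4,0,0,0,0],[-0.2,-3,0,0,0,0],[-0.2,-3.6,0,0,0,0],[-0.25,-4.2,0,0,0,0]]]'
python3 -m pendant '[[[0,-0.6,0,0,0,0],[-0.1,-1.2,0,0,0,0],[-0.1,-1.8,0,0,0,0],[-0.1,-2.4,0,0,0,0],[-0.2,-3,0,0,0,0],[-0.2,-3.6,0,0,0,0],[-0.2,-4.2,0,0,0,0],[-0.25,-4.8,0,0,0,0]]]'; python3 w.py l; python3 -c "
from bay import *
o=observe();print(bay(o['eef_pos']),o['ft_force']);print(blobs('l'))"
```

```text
clock: 24.65
eef_pos: [0.6833, 0.0364, 0.1586]
tcp_rot: [-3.141, 0.003, -0.058]
ft_force: [0.5, 1.2, -0.8]
width: 0.0139
finger_force: 30.0
clock: 25.32
eef_pos: [0.6808, -0.0114, 0.1585]
tcp_rot: [-3.141, 0.003, -0.058]
ft_force: [0.2, 1.7, -0.1]
width: 0.0141
finger_force: 30.0
[ 0.76580314 -0.0157926   0.32536806]
[  0.75532238  25.99599565 158.40047517] [-0.31782746  0.18494078 -0.40515168]
[('red', np.int32(293), array([-16. , -29.3,  30. ])), ('yel', np.int32(218), array([14.5, -7.2, 30. ]))]
```

```bash
python3 -m pendant '[[[0,-0.6,0,0,0,0],[-0.1,-1.2,0,0,0,0],[-0.1,-1.8,0,0,0,0],[-0.1,-2.4,0,0,0,0],[-0.2,-3,0,0,0,0],[-0.2,-3.6,0,0,0,0],[-0.2,-4.2,0,0,0,0],[-0.25,-4.8,0,0,0,0]]]'
python3 -m pendant '[[[0,-0.6,0,0,0,0],[-0.1,-1.2,0,0,0,0],[-0.1,-1.6,0,0,0,0],[-0.1,-2.0,0,0,0,0],[-0.1,-2.3,0,0,0,0],[-0.15,-2.6,0,0,0,0],[-0.15,-2.8,0,0,0,0],[-0.15,-3,0,0,0,0]]]'; python3 w.py m; python3 -c "
from bay import *
o=observe();print(bay(o['eef_pos']),o['ft_force']);print(blobs('m'))"
```

```text
clock: 26.03
eef_pos: [0.6782, -0.0597, 0.1583]
tcp_rot: [3.141, 0.004, -0.058]
ft_force: [0.6, 1.4, -1.2]
width: 0.0144
finger_force: 30.0
clock: 26.7
eef_pos: [0.6767, -0.089, 0.1584]
tcp_rot: [3.142, 0.004, -0.058]
ft_force: [1.2, 0.9, -0.5]
width: 0.0134
finger_force: 30.0
[ 0.76169918 -0.09339861  0.32518339]
[  0.94921418 -50.01385051 158.32194311] [ 0.1395427   0.42829262 -1.19890008]
[]
```

Now slowly to the stop, watching the force.

```bash
python3 -m pendant '[[[0,-0.1,0,0,0,0],[0,-0.2,0,0,0,0],[0,-0.3,0,0,0,0],[0,-0.4,0,0,0,0],[0,-0.5,0,0,0,0],[0,-0.6,0,0,0,0],[0,-0.6,0,0,0,0]]]'
python3 -m pendant '[[[0,-0.1,0,0,0,0],[0,-0.2,0,0,0,0],[0,-0.3,0,0,0,0],[0,-0.3,0,0,0,0]]]'; python3 -c "
from bay import *
o=observe();print(bay(o['eef_pos']),o['ft_force'])"
```

```text
clock: 27.33
eef_pos: [0.6767, -0.0948, 0.1584]
tcp_rot: [-3.141, 0.004, -0.058]
ft_force: [-0.3, 1.7, -1.0]
width: 0.0139
finger_force: 30.0
clock: 27.67
eef_pos: [0.6765, -0.0957, 0.1584]
tcp_rot: [-3.138, 0.004, -0.057]
ft_force: [-0.5, 4.6, -1.3]
width: 0.0138
finger_force: 30.0
[  1.09382479 -56.05439753 158.35742814] [-0.46003059  4.64579878 -1.30502691]
```

```bash
python3 -m pendant '[[[0,-0.15,0,0,0,0],[0,-0.15,0,0,0,0],[0,-0.15,0,0,0,0]]]'
python3 -m pendant '[[[0,0.4,0,0,0,0],[0.1,1.5,0,0,0,0],[0.2,3,0,0,0,0],[0.3,6,0,0,0,0],[0.4,8,1,0,0,0],[0.4,8,4,0,0,0],[0.4,8,8,0,0,0],[0.4,8,10,0,0,0]]]'
python3 -m pendant '[[[-2,0,0,0,0,0],[-4,0,0,0,0,0],[-6,0,0,0,0,0],[-6,0,0,0,0,0],[-6,-3,3,0,0,0],[-6,-3,3,0,0,0],[-6,-3,3,0,0,0]]]'
python3 w.py n
python3 - <<'E'
from bay import *
p,im=pickle.load(open("n.pkl","rb"))
c=proj(p,[.673,-.134,.05],True).astype(int);x,y=np.clip(c-[100,75],0,[360,270]);print(c,x,y)
cv2.imwrite("pics/w6.png",cv2.resize(im[y:y+150,x:x+200],(800,600),interpolation=cv2.INTER_CUBIC))
E
```

```text
clock: 27.92
eef_pos: [0.6763, -0.0961, 0.1583]
tcp_rot: [-3.137, 0.005, -0.056]
ft_force: [-1.4, 6.3, -0.3]
width: 0.0139
finger_force: 30.0
clock: 28.58
eef_pos: [0.6829, -0.0189, 0.2631]
tcp_rot: [3.139, -0.004, -0.057]
ft_force: [1.3, 0.2, 0.4]
width: 0.014
finger_force: 30.0
clock: 29.17
eef_pos: [0.6226, -0.0527, 0.2904]
tcp_rot: [3.138, -0.003, -0.063]
ft_force: [-0.2, 0.6, -1.8]
width: 0.0141
finger_force: 30.0
[ 0.7065716  -0.05686706  0.45778753]
[342 131] 242 56
```

View pics/w6.png

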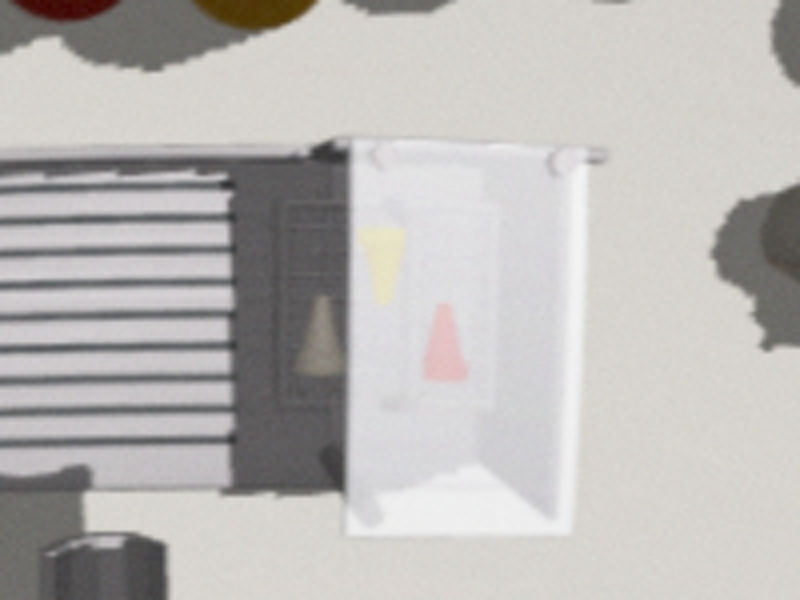

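Run:
```python
from bay import *
p=pickle.load(open("n.pkl","rb"))[0]
for u,v,z in [(281,203,.037),(498,203,.037),(493,407,.037),(278,407,.037),(410,168,.037),(481,168,.037),(481,465,.012)]:
    print((u,v),bay(atz(ray(p,((u+.5)/4-.5+242,(v+.5)/4-.5+56),True),z)).round(1))
# rod check: predicted foot corners
o=observe();R=Ro.from_euler("z",o["tcp_rot"][2])
for l in [(9,27,21),(-9,27,21),(9,-2,2),(-9,-2,2)]:
    q=proj(p,R.apply(np.array(l)/1e3)+o["eef_pos"]-[0,0,.1385],True);print(l,((q-[242,56]+.5)*4-.5).round())
```

```text
(281, 203) [ 31.3 -56.4  37. ]
(498, 203) [  33.5 -127.9   37. ]
(493, 407) [ -34.6 -128.4   37. ]
(278, 407) [-35.4 -55.9  37. ]
(410, 168) [ 43.7 -98.2  37. ]
(481, 168) [  44.8 -121.9   37. ]
(481, 465) [ -59.4 -131.7   12. ]
(9, 27, 21) [ 31. 549.]
(-9, 27, 21) [ 33. 623.]
(9, -2, 2) [157. 528.]
(-9, -2, 2) [158. 599.]
```

```bash
python3 -m pendant '[[[-3,-2,0.5,0,0,1],[-6,-4,1,0,0,2],[-9,-6,1,0,0,3],[-12,-8,1,0,0,4],[-15,-10,1,0,0,5.5],[-18,-12,1,0,0,5.5],[-21,-14,1,0,0,5.5],[-22.7,-15.3,1,0,0,5.5]]]'
python3 -m pendant '[[[0,0,0,0,0,0],[0,0,0,0,0,0],[0,0,0,0,0,0],[0,0,0,0,0,0]]]'
```

```text
clock: 29.88
eef_pos: [0.3902, -0.2038, 0.2977]
tcp_rot: [3.141, 0.007, 0.036]
ft_force: [-0.3, -0.0, -2.0]
width: 0.0141
finger_force: 30.0
clock: 30.22
eef_pos: [0.3951, -0.201, 0.2982]
tcp_rot: [-3.141, 0.003, 0.042]
ft_force: [0.4, 1.0, -0.5]
width: 0.0139
finger_force: 30.0
```

```bash
python3 -m pendant '[[[0,-0.5,-2,0,-0.2,-0.4],[0,-0.5,-5,0,-0.2,-0.4],[0,-0.5,-8,0,-0.2,-0.4],[0,-0.5,-10.5,0,-0.2,-0.4],[0,-0.5,-12,0,-0.2,-0.4],[0,-0.5,-12,0,-0.2,-0.4],[0,-0.5,-12,0,-0.2,-0.4],[0,-0.5,-12,0,-0.2,-0.4]]]'; python3 w.py o
```

```text
clock: 30.88
eef_pos: [0.3953, -0.2073, 0.1792]
tcp_rot: [3.141, -0.002, 0.033]
ft_force: [-0.2, -0.5, -1.1]
width: 0.0142
finger_force: 30.0
[ 0.47948995 -0.20378314  0.34656571]
```

```bash
python3 -m pendant '[[[1,0.1,0,0,0,0],[2,0.1,0,0,0,0],[3,0.2,0,0,0,0],[4,0.2,0,0,0,0],[5,0.3,0,0,0,0],[6,0.3,0,0,0,0],[6,0.3,0,0,0,0],[6,0.3,0,0,0,0]]]'
```

```text
clock: 31.6
eef_pos: [0.4542, -0.2043, 0.1781]
tcp_rot: [-3.141, 0.0, 0.032]
ft_force: [0.0, -0.1, -2.2]
width: 0.0138
finger_force: 30.0
```

```bash
python3 -m pendant '[[[0,0,0,0,0,0],[0,0,0,0,0,0]]]'
```

```text
clock: 31.77
eef_pos: [0.4529, -0.2046, 0.1782]
tcp_rot: [3.142, 0.001, 0.03]
ft_force: [-0.7, 0.1, -1.0]
width: 0.0139
finger_force: 30.0
```

```bash
python3 -m pendant '[[[0.2,0.05,-0.3,0,0,0],[0.2,0.05,-0.7,0,0,0],[0.2,0.05,-1.1,0,0,0],[0.2,0.05,-1.4,0,0,0],[0.2,0.05,-1.6,0,0,0],[0.2,0.05,-1.75,0,0,0],[0.2,0.05,-1.75,0,0,0],[0.2,0.05,-1.75,0,0,0]]]'
```

```text
clock: 32.43
eef_pos: [0.4557, -0.204, 0.1608]
tcp_rot: [3.141, 0.0, 0.031]
ft_force: [0.6, -0.7, -1.4]
width: 0.0142
finger_force: 30.0
```

```bash
python3 -m pendant '[[[0,0,-0.1,0,0,0],[0,0,-0.15,0,0,0],[0,0,-0.15,0,0,0]]]'
python3 -m pendant '[[[0,0,-0.15,0,0,0],[0,0,-0.15,0,0,0],[0,0,-0.15,0,0,0]]]'
```

```text
clock: 32.68
eef_pos: [0.4557, -0.204, 0.1593]
tcp_rot: [3.141, 0.0, 0.031]
ft_force: [-0.3, -0.5, -1.4]
width: 0.0138
finger_force: 30.0
clock: 32.93
eef_pos: [0.4558, -0.2041, 0.1591]
tcp_rot: [3.141, -0.001, 0.031]
ft_force: [-1.7, 1.4, 6.4]
width: 0.0138
finger_force: 30.0
```

```bash
python3 -m pendant '[[[0,0,0.1,0,0,0],[0,0,0.1,0,0,0],[0,0,0.1,0,0,0]]]'
python3 -m pendant '[[[0,0,0,0,0,0],[0,0,0,0,0,0],[0,0,0,0,0,0],[0,0,0,0,0,0],[0,0,0,0,0,0],[0,0,0,0,0,0],[0,0,0,0,0,0],[0,0,0,0,0,0]]]' 6
python3 -m pendant '[[[0,0,1,0,0,0],[0,0,3,0,0,0],[0,0,5,0,0,0],[0,0,8,0,0,0],[0,0,11,0,0,0],[-4,0,11,0,0,0],[-8,0,11,0,0,0],[-8,0,11,0,0,0]]]'
python3 w.py q
python3 - <<'E'
from h import *;import pickle
pb,ib=pickle.load(open("b.pkl","rb"));p,im=pickle.load(open("q.pkl","rb"))
for k,pp,i in(("b",pb,ib),("q",p,im)):
    m=cv2.inRange(cv2.cvtColor(i,cv2.COLOR_BGR2HSV),(105,200,60),(125,255,255));_,_,st,c=cv2.connectedComponentsWithStats(m);j=1+np.argmax(st[1:,4])
    print(k,st[j],atz(ray(pp,c[j],True),.212))
for s in("scene",):
    i=grab_frame(s);m=cv2.inRange(cv2.cvtColor(i,cv2.COLOR_BGR2HSV),(105,150,60),(125,255,255))[145:295,196:396];_,_,st,c=cv2.connectedComponentsWithStats(m)
    print([(a[:5].tolist(),cc.round(1).tolist()) for a,cc in zip(st[1:],c[1:]) if a[4]>15], "expected handle box ~153,34 6x18")
E
```

```text
clock: 33.18
eef_pos: [0.456, -0.2041, 0.1592]
tcp_rot: [3.141, -0.001, 0.031]
ft_force: [-0.4, 0.2, 2.6]
width: 0.014
finger_force: 30.0
clock: 33.85
eef_pos: [0.4557, -0.204, 0.1589]
tcp_rot: [3.141, -0.0, 0.031]
ft_force: [-0.0, 0.2, -0.4]
width: 0.0588
finger_force: 0.0
clock: 34.52
eef_pos: [0.3667, -0.2035, 0.2678]
tcp_rot: [-3.141, 0.01, 0.026]
ft_force: [0.0, 0.7, 0.0]
width: 0.0599
finger_force: 0.0
[ 0.45294764 -0.2008831   0.43407482]
b [280  96  19  36 606] [ 0.45621964 -0.20525227  0.212     ]
q [276  81  19  35 585] [ 0.45674897 -0.20349385  0.212     ]
[([36, 133, 11, 4, 19], [40.6, 134.5])] expected handle box ~153,34 6x18
```

```bash
python3 -m pendant '[[[0,0,2,0,0,0],[0,0,4,0,0,0],[0,0,4,0,0,0],[0,0,4,0,0,0],[0,0,4,0,0,0],[0,0,4,0,0,0],[0,0,4,0,0,0],[0,0,4,0,0,0]]]'
python3 -c "
from rig import *
print(job_done())"
```

```text
clock: 35.28
eef_pos: [0.3755, -0.2038, 0.3082]
tcp_rot: [-3.141, 0.001, 0.031]
ft_force: [1.1, -0.6, 0.2]
width: 0.0598
finger_force: 0.0
the job is handed in; nothing more can be done
None
```

I handed the job in at 35.3 s: the basket was pushed along the rail to the end stop until it met about 6 N, and the rod hangs back in its fork within about 2 mm of where it was. The rod's collar pressed the well rim with about 7 N on the first descent, so I tilted the rod 6° to get under the bail. The last view put the basket within about 2 mm of home, so "fully home" rests mainly on the push force.

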